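Clamp an objective canister in the ratchet vice

TASK

Stand the objective canister upright between the jaws of the little ratchet vice, then swing the vice's ratchet lever back and forth, notch by notch, until the canister is firmly gripped: stop with the first stroke whose end takes clearly more push at the knob than the free strokes did (about 4 to 8 N more), because squeezing much harder crushes the canister. Leave the lever swung back at its rest stop, let the fingers never load it with more than 30 N in all (pushing and pinching together), and do not disturb the other things on the bench.

Things in the scene. Friction and masses are not known exactly. Their poses are not given: they have to be found in the camera images.
- vice: Bench vice with ratchet drive, fixed. Grey base plate 110 (x) x 250 (y) x 12 mm, spanning x -55..55, y -155..95 mm in its frame. Origin on the worktop under the bay's middle line, z up, +y = the way the sliding jaw closes. Bay floor = plate top, z 12 mm; the bay is open above and on its x sides. The lever and wheel are at its -y end, the bay in its middle.
- pad_open (a point): Fixed point on the vice's bay floor (vice x 0, y -20 mm, z 12 mm): where the sliding jaw's pad stands at the start (bottom of its V). The pad, steel, 46 mm wide, shallow 140 degree V, top 43 mm above the worktop, moves 4.5 mm towards vice +y per notch. It sits on springs: 6.5 N per mm, 13 mm of give, so clamping force grows 28 N per notch once the canister touches both jaws.
- wheel_axis (a point): Vertical axis of toothed wheel and lever (vice x 0, y -100 mm, worktop height). Wheel 80 mm across, 18 teeth (20 degrees a notch), top 41 mm high. The lever's pawl takes the wheel along after 5 to 13 degrees of free play; a stroke to 29 degrees from rest or more gains one notch (never two). A holding pawl keeps it; wheel and pad settle back up to 7 degrees (1.5 mm) on the return.
- back_jaw: Fixed jaw of the vice: dark steel block 66 mm wide (vice x), 24 mm thick (vice y), top 42 mm above the worktop, with a low bolted foot behind. Origin: on the bay floor at the middle of its flat gripping face, which looks to the vice's -y. Axes parallel to the vice's. Bolted down at a different place each time: its face at y 28 to 43 mm in the vice's frame.
- lever: Lever: dark steel bar 46..55 mm high, pointing roughly to vice -x, with an upright knob. Origin on the wheel axis. Swings between stops 38 degrees apart, starts within 4 degrees of rest, stays where left. Rest stop: knob at vice x -95, y -133 mm; drive stroke: knob towards vice +y (stop at x -95, y -67 mm; 29 degrees is y -83 mm). Back within 3 degrees of rest it picks up the next notch.
- knob (a point): Centre of the lever's knob: a vertical black round post, 16 mm across, 55 to 106 mm above the worktop, this point at 85 mm height, 100 mm from the wheel axis. Push along vice y on a free drive stroke: about 1 N; with the canister gripped, at the end of a drive stroke about 0.13 N more for each N of clamping force.
- canister: Objective canister: upright round can with a wider black screw cap, loose on the worktop left of the vice. Body 35.6 mm across up to 34 mm height, cap 39 mm across from 34 to 54 mm height, 0.18 to 0.29 kg. Origin: centre of its underside, z up. Belongs standing on the bay floor between pad and fixed jaw.
- vial: Bystander: small capped vial, 22 mm across, 54 mm high, loose. Origin: centre of its underside.
- eyepiece_cap: Bystander: low black dust cap, 34 mm across, 12 mm high, loose. Origin: centre of its underside.
- stain_bottle: Bystander: brown dropper bottle, 36 mm across, 98 mm high, loose. Origin: centre of its underside.
Things that resemble listed ones, but are neither listed nor needed, are in the scene too. Leave any pink or red look-alike of the canister alone.

How it is judged:
On the way, in this order (a step that is already met when the one before it is completed fails the run):
1. the canister stands released on the bay floor between the jaws (x of canister in the frame of vice between -0.025 and 0.025 m and y of canister in the frame of vice between -0.008 and 0.032 m and z of canister in the frame of vice between 0.009 and 0.016 m and angle between canister's own z axis and vertical below 0.1 rad and contact force between the fingers and canister below 0.2 N), for 0.2 s.
2. the lever is swung forward through a drive stroke (y of knob in the frame of vice above -0.09 m), for 0.02 s.
3. the canister is gripped between the jaws (contact force between back_jaw and canister above 18 N), for 0.1 s.
At the end, for the whole second after the job is handed in: The canister stands upright (within 0.1 rad) on the bay floor between the jaws, within 25 mm of the vice's middle line, clamped with 18 to 68 N (measured at the fixed jaw), and the lever is back within 5 degrees of its rest stop (x of canister in the frame of vice between -0.025 and 0.025 m and y of canister in the frame of vice between -0.008 and 0.032 m and z of canister in the frame of vice between 0.009 and 0.016 m and angle between canister's own z axis and vertical below 0.1 rad and contact force between back_jaw and canister between 18 and 68 N and linear speed of canister below 0.01 m/s and y of knob in the frame of vice below -0.1235 m); the robot touches nothing.
It fails at once if the canister is squeezed with more than 90 N (contact force between back_jaw and canister above 90 N).
It fails at once if the fingers load the lever with more than 30 N (contact force between the fingers and lever above 30 N).
It fails at once if the canister is knocked over (angle between canister's own z axis and vertical above 0.6 rad).
It fails at once if another thing is pushed away by more than 30 mm (distance of any of vial, eyepiece_cap, stain_bottle from where it was at the start of the episode above 0.03 m).
It also fails if it takes over 72 s, if anything falls off the work surface, if the arm or the gripper's body presses on something with over 40 N, if the wrist force passes 120 N, or if a joint passes its speed limit or range.

ROBOT

A 6-joint arm with a two-finger parallel gripper is mounted at the origin on a cart in front of the work surface, level with it; the furniture and walls round the work are solid. World frame = base frame: x ahead of the robot, y to its left, z up, the work surface at z = 0. Lengths are in m, angles in rad, forces in N, time in s.
With the tool pointing down it reaches from about 0.3 to 0.775 m from the base axis. Payload 14.6 kg.
Tool frame: the origin (TCP) lies at the very end of the fingers, on their centre line; the grasp point (between the pads) lies 19 mm behind it; z points along the fingers, y is the line along which they close (so a half turn about z gives the same grasp; the last joint's range is limited). The gripper opens to 94 mm and grips with 3 to 60 N. Pads are 16 mm wide; open, the fingers measure 119 mm over their backs; the gripper's body (75 mm by 177 mm) begins 78 mm behind the grasp point.
Start: joints at [1.082, 0.3, 1.521, -0, 1.321, -0.067], TCP at [0.225, 0.502, 0.205] pointing down, gripper open.
Joint ranges: [-3.03, 3.03], [-0.79, 2.21], [0.23, 2.52], [-1.04, 4.18], [0, 3.07], [-2.55, 2.55]. Speed limits (rad/s): [2.22, 2.22, 2.57, 3.14, 3.14, 3.14].

INTERFACE

Orientations are given as [roll, pitch, yaw] about the fixed x, y, z axes, in that order (R = Rz(yaw) Ry(pitch) Rx(roll)).
In Python, from station import ctrl gives the robot as it stands.
- The arm moves only by the tool carry_out, never from a script. Its argument "motion" is text: rows parted by semicolons, each of 7 numbers parted by spaces: the shift along the world's x, y, z in m, then the turn, a rotation vector about the world's x, y, z in degrees, then the closure in counts, from 0 (fully open) to 255 (shut). In form: dx dy dz wx wy wz hand; .... A call has 1 to 20 rows; each row shifts and turns the commanded pose from where the row before left it; what a row does not reach is not made up. A row lasts 1/12 s, in which the tool goes at most 41.7 mm and 7.16 degrees, less where a joint would pass 70% of its speed; a pose out of reach is approached as far as the arm can. A call is refused whole if a number of a shift passes 0.0417 or a number of a turn 7.16, either way. A call with a gripper value outside its range is refused whole. The fingers move at their own pace and stop on an object; "grip_force" is the grip in N (left out, the last holds). Time passes only in rows, so rows that do not move let the fingers close. It gives the time, the measured TCP pose, the force, the opening and the grip force at its end, in the units of the state.
- ctrl.get_obs(): the state, without advancing time (a new reading comes with each control period).
- ctrl.camera(name): name is "side" or "top"; returns a dict with "pixels" (384x512x3 uint8, red, green, blue), "range_z" (384x512 float32, m along the optical axis (not along the pixel's ray), 0 where there is no reading), "K" (3x3 intrinsics, pixels), "dist" ([k1, k2, p1, p2, k3] as OpenCV has them; the pictures are not rectified), "position" and "attitude" of the camera in the world. Camera axes: x right, y up, looking along -z (the intrinsics and any distortion apply to the point x, -y, -z); pixel columns grow to the right and rows downward; lengths in m; the calibration is good to about 2 mm. A picture is of the moment at which its call begins.
- ctrl.hand_in(): hands the job in; it is judged then, once.
The state is a dict: "time_s": time; "qpos": joint angles; "joint_vel": joint speeds; "tau": joint torques, N m; "ee_pos": TCP position; "eef_rot": TCP orientation; "force": force on the tool from outside, world axes, zero at the start; "moment": the same for the moment, N m; "grip_width": finger opening in m; "grip_force": force on a finger pad.
Only numpy, scipy, OpenCV 4.12 (cv2) and the standard library are available. Lean on these libraries where they do the work, as an engineer would, in place of code of your own. Each camera call takes 0.05 s, during which the arm holds its last target. There are 200 camera calls.

## Working session

There is one attempt and no reset: what is moved stays moved. The work goes in short steps, Python scripts to look and compute and a tool call to move; the robot and the scene stay as the last step left them, time stands still between calls to the robot, and variables do not carry over. Pictures are saved under pics/ and viewed, at most 10 in all, crops included, and the job is handed in when it is done.

Besides the shell and the picture viewer there is one more tool, called by a JSON object that holds its "op" and its "data", one argument or row to a line. carry_out: Moves the arm, as the interface text tells. Its arguments: {"type":"object","properties":{"motion":{"type":"string"},"grip_force":{"type":"number"}},"required":["motion"]}

```bash
mkdir -p pics; ls; cat > h.py <<'E'
import numpy as np, cv2
from station import ctrl
def rot(a):
    a=np.array(a,float)
    if a.shape==(3,3): return a
    from scipy.spatial.transform import Rotation as R
    return R.from_quat(a).as_matrix() if a.size==4 else R.from_euler('xyz',a).as_matrix()
def snap(n): 
    c=ctrl.camera(n); c['R']=rot(c['attitude']); return c
def rays(c,uv):
    p=cv2.undistortPoints(np.array(uv,float).reshape(-1,1,2),np.array(c['K']),np.array(c['dist'],float)).reshape(-1,2)
    return np.c_[p[:,0],-p[:,1],-np.ones(len(p))]@c['R'].T
def on_z(c,uv,z):
    d=rays(c,uv);o=np.array(c['position']);return o+d*((z-o[2])/d[:,2])[:,None]
def depth(c,uv):
    uv=np.array(uv).reshape(-1,2);z=np.array([c['range_z'][int(v),int(u)] for u,v in uv])
    return np.array(c['position'])+rays(c,uv)*z[:,None]
def cloud(c):
    h,w=c['range_z'].shape;u,v=np.meshgrid(np.arange(w),np.arange(h))
    P=np.array(c['position'])+rays(c,np.c_[u.ravel(),v.ravel()])*c['range_z'].reshape(-1,1)
    return P.reshape(h,w,3)
def save(c,n,box=None,s=1):
    im=c['pixels'][...,::-1]
    if box: im=im[box[1]:box[3],box[0]:box[2]]
    cv2.imwrite('pics/'+n,cv2.resize(im,None,fx=s,fy=s,interpolation=cv2.INTER_CUBIC))
E
python3 - <<'E'
from h import *
for n in('top','side'):
    c=snap(n);save(c,n+'0.png',s=1.5);print(n,c['position'],c['attitude'],c['K'],c['dist'])
print(ctrl.get_obs())
E
```

```text
pics
top [0.4750496  0.24283483 1.01316557] [ 0.11363664 -0.03245889 -1.54665308] [[462.49305994   0.         261.33932851]
 [  0.         462.49305994 193.66881791]
 [  0.           0.           1.        ]] [-0.09800798  0.          0.          0.          0.        ]
side [0.4852861  0.98118721 0.45941532] [ 1.10123739 -0.01501362 -2.96082576] [[401.55884795   0.         263.65908827]
 [  0.         401.55884795 191.2929463 ]
 [  0.           0.           1.        ]] [-0.12432044  0.          0.          0.          0.        ]
{'time_s': 0.1, 'qpos': array([ 1.08239182e+00,  3.00397287e-01,  1.52148059e+00, -2.44559648e-05,
        1.32067111e+00, -6.65700445e-02]), 'joint_vel': array([ 3.56256427e-04, -7.23161531e-04, -1.32597025e-03, -4.91297240e-04,
       -1.70483488e-03, -7.80805608e-05]), 'tau': array([ 2.14841821e-03, -5.32642543e+01, -3.53287840e+01,  7.09578814e-02,
        2.34411116e-02, -6.97129735e-05]), 'ee_pos': array([0.22508279, 0.50160165, 0.20496932]), 'eef_rot': array([-3.14063687e+00, -3.99790141e-05,  2.71976423e+00]), 'force': array([-0.73549854, -0.6215778 ,  0.20353381]), 'moment': array([-0.01289911,  0.00683305, -0.00569862]), 'grip_force': 0.0, 'grip_width': 0.09380440414893941}
```

View pics/top0.png

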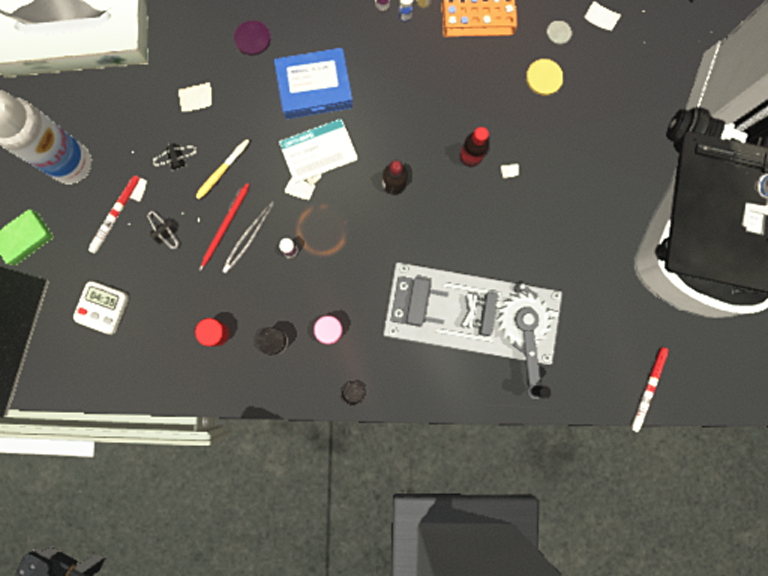

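View pics/side0.png

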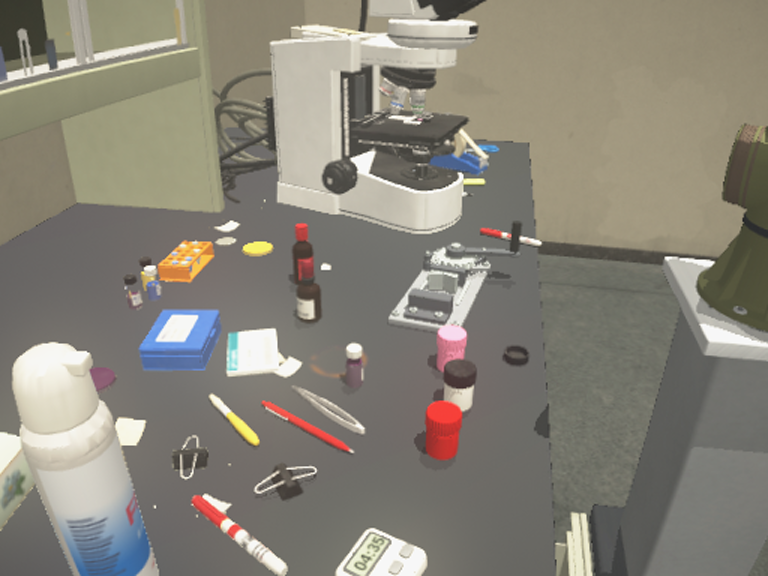

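The candidates for the canister, in top-view pixels (1.5x picture), are:
- Red can at (210,332): an excluded look-alike.
- Black-capped can at (271,340): in the side view (460,385) it has a white body and a black cap, so this is my choice.
- Pink can at (328,329): an excluded look-alike.
- Low black eyepiece cap at (353,391): a bystander.

The vice is at about (475,313), with its lever knob at (540,392).

```bash
python3 - <<'E'
from h import *
c=snap('top');s=snap('side');save(s,'crop.png',(250,190,400,320),4)
P=cloud(c);z=P[...,2];v,u=np.mgrid[:384,:512]
box=(u>250)&(u<380)&(v>168)&(v<275)
m=(box&(z>0.007)&(z<0.13)).astype(np.uint8)
# plate: points at plate height
pl=box&(z>.0085)&(z<.016)
print('n',pl.sum(), 'desk z',np.median(z[box&(abs(z)<.01)&~pl]))
Q=P[pl][:,:2];n=np.array(Q*1000,np.float32)
print('rect',cv2.minAreaRect(n))
img=c['pixels'].astype(int)
# light-grey plate contour
g=(box&(img.min(2)>110)).astype(np.uint8);g=cv2.morphologyEx(g,cv2.MORPH_CLOSE,np.ones((15,15)))
cs=max(cv2.findContours(g,0,2)[0],key=cv2.contourArea).reshape(-1,2)
print('rect2',cv2.minAreaRect(np.array(on_z(c,cs,.012)[:,:2]*1000,np.float32)), cv2.minAreaRect(cs.astype(np.float32)))
def blob(name,x0,y0,x1,y1,zl,zh):
    b=(u>=x0)&(u<x1)&(v>=y0)&(v<y1)&(z>zl)&(z<zh);q=P[b]
    ctr,r=cv2.minEnclosingCircle(np.array(q[:,:2]*1000,np.float32))
    print(name,b.sum(),q.mean(0).round(4),np.array(ctr).round(1),round(r,1),'zmax',np.percentile(q[:,2],95).round(4))
blob('can',165,210,198,243,.045,.07)
blob('pink',205,205,232,235,.045,.07)
blob('red',125,205,158,238,.045,.07)
blob('knob',340,245,375,275,.09,.12)
blob('hub',330,190,370,235,.045,.07)
blob('ecap',222,245,250,275,.006,.03)
blob('vial',180,150,205,178,.045,.07)
blob('bjaw',262,178,292,222,.036,.05)
blob('pad',318,185,334,230,.038,.05)
E
```

```text
n 3124 desk z 0.0005971852165091995
rect ((561.2531127929688, 93.79110717773438), (249.63137817382812, 110.75291442871094), 81.3009262084961)
rect2 ((535.3931884765625, 97.3594970703125), (250.11505126953125, 161.99034118652344), 81.59801483154297) ((313.5541076660156, 220.31378173828125), (114.37024688720703, 73.84806060791016), 9.865806579589844)
can 273 [0.5118 0.3798 0.0541] [512.2 380.3] 19.6 zmax 0.0573
pink 269 [0.5293 0.3021 0.0543] [529.8 302.6] 19.4 zmax 0.0573
red 287 [0.5213 0.4654 0.0537] [521.8 466.4] 20.0 zmax 0.0567
knob 63 [0.4509 0.0139 0.1046] [450.7  12.7] 7.9 zmax 0.1087
hub 332 [0.541  0.0245 0.0557] [551.6  25.8] 47.7 zmax 0.0624
ecap 58 [0.441  0.2661 0.0111] [438.5 258.7] 25.0 zmax 0.0155
vial 69 [0.6457 0.364  0.0542] [646.1 364.7] 9.6 zmax 0.0574
bjaw 356 [0.5732 0.1771 0.0422] [573.2 177.3] 33.7 zmax 0.0449
pad 222 [0.5577 0.0757 0.0424] [558.4  76.3] 30.3 zmax 0.0452
```

View pics/crop.png

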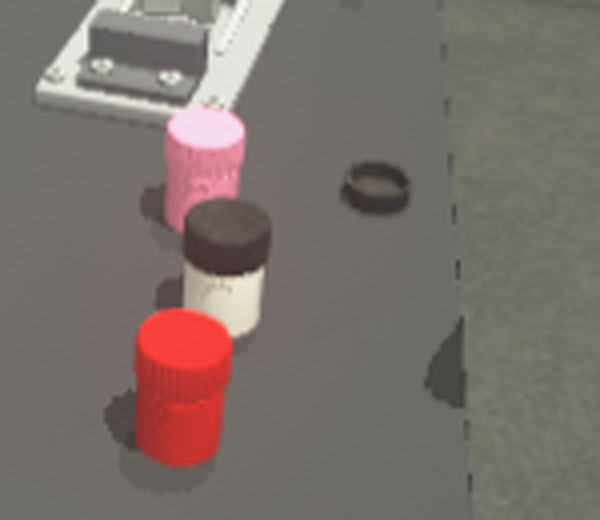

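The crop confirms the choice: a white body with a black cap, standing between the red and pink cans.

From the measurements:
- **Vice:** yaw about -8.7°, origin about (0.566, 0.123).
- **Fixed-jaw face:** about y 42 mm in the vice frame, which agrees with the given range.
- **Knob:** 100 mm from the wheel axis, as specified.
- **Canister:** (0.512, 0.380).

Next I'll move above the canister and turn the fingers to close along vice x.

{"op": "carry_out", "data": {
  "motion": "0.0261 -0.011 0 0 0 -6.77 0;0.0261 -0.011 0 0 0 -6.77 0;0.0261 -0.011 0 0 0 -6.77 0;0.0261 -0.011 0 0 0 -6.77 0;0.0261 -0.011 0 0 0 -6.77 0;0.0261 -0.011 0 0 0 -6.77 0;0.0261 -0.011 0 0 0 -6.77 0;0.0261 -0.011 0 0 0 -6.77 0;0.0261 -0.011 0 0 0 -6.77 0;0.0261 -0.011 0 0 0 -6.77 0;0.0261 -0.0112 0 0 0 -6.77 0;0 0 -0.02 0 0 0 0;0 0 -0.03 0 0 0 0;0 0 -0.03 0 0 0 0;0 0 0 0 0 0 0;0 0 0 0 0 0 0"
}}

```text
time_s: 1.53
ee_pos: [0.5118, 0.3803, 0.1248]
eef_rot: [-3.14, 0.002, 1.42]
force: [-0.0, -0.2, 1.0]
grip_width: 0.0939
grip_force: 0.0
```

{"op": "carry_out", "data": {
  "motion": "0 0 -0.03 0 0 0 0;0 0 -0.03 0 0 0 0;0 0 -0.02 0 0 0 0;0 0 -0.018 0 0 0 0;0 0 0 0 0 0 0;0 0 0 0 0 0 200;0 0 0 0 0 0 200;0 0 0 0 0 0 200;0 0 0 0 0 0 200;0 0 0 0 0 0 200;0 0 0 0 0 0 200;0 0 0 0 0 0 200;0 0 0 0 0 0 200",
  "grip_force": 20
}}

```text
time_s: 2.62
ee_pos: [0.5123, 0.3806, 0.0275]
eef_rot: [3.142, 0.0, 1.42]
force: [0.9, -0.1, -0.5]
grip_width: 0.0442
grip_force: 0.0
```

{"op": "carry_out", "data": {
  "motion": "0 0 0 0 0 0 200;0 0 0 0 0 0 200;0 0 0 0 0 0 200;0 0 0 0 0 0 200;0 0 0.02 0 0 0 200;0 0 0.03 0 0 0 200;0 0 0.03 0 0 0 200;0 0 0.02 0 0 0 200;0 0 0 0 0 0 200;0 0 0 0 0 0 200",
  "grip_force": 20
}}

```text
time_s: 3.45
ee_pos: [0.5123, 0.3806, 0.1274]
eef_rot: [3.141, -0.001, 1.42]
force: [-1.0, 0.6, -3.0]
grip_width: 0.0386
grip_force: 20.0
```

```bash
python3 - <<'E'
from h import *
s=snap('side');save(s,'lift.png',(200,100,420,320),2.7);print(ctrl.get_obs()['force'])
# refine vice: jaw face & pad in vice frame, from top depth
c=snap('top');P=cloud(c);v,u=np.mgrid[:384,:512]
a=np.deg2rad(-8.7);ex=np.array([np.cos(a),np.sin(a)]);ey=np.array([-np.sin(a),np.cos(a)]);o=np.array([.5658,.1234])
Q=P[...,:2]-o;X=Q@ex;Y=Q@ey;Z=P[...,2]
for n,y0,y1,zl,zh in (('jaw',.02,.09,.036,.048),('pad',-.04,.0,.037,.05)):
    b=(abs(X)<.04)&(Y>y0)&(Y<y1)&(Z>zl)&(Z<zh)
    print(n,b.sum(),'x',np.percentile(X[b],[2,98]).round(4),'y',np.percentile(Y[b],[2,10,50,90,98]).round(4))
b=(abs(X)<.08)&(Y>-.18)&(Y<.12)&(Z>.0085)&(Z<.016);r=cv2.minAreaRect((P[b][:,:2]*1000).astype(np.float32));print(r)
E
```

```text
[-0.53419547 -0.53587158 -2.26084411]
jaw 352 x [-0.0321  0.0309] y [0.0426 0.0446 0.0542 0.0638 0.0655]
pad 110 x [-0.0224  0.0215] y [-0.0259 -0.0251 -0.0209 -0.0157 -0.014 ]
((560.9926147460938, 94.01365661621094), (249.2095184326172, 110.62271881103516), 81.43705749511719)
```

View pics/lift.png

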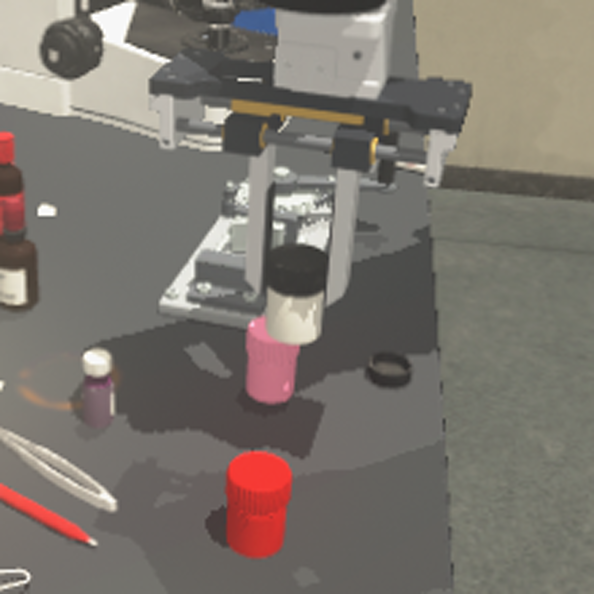

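The canister hangs upright in the fingers, with the cap at crop (297,270). The jaw's face is at about y 42 mm and the pad is near -20 mm, as expected. Next I'll carry it over to vice (0, 19 mm).

{"op": "carry_out", "data": {
  "motion": "0.007 -0.0298 0 0 0 0 200;0.007 -0.0298 0 0 0 0 200;0.007 -0.0298 0 0 0 0 200;0.007 -0.0298 0 0 0 0 200;0.007 -0.0298 0 0 0 0 200;0.007 -0.0298 0 0 0 0 200;0.007 -0.0298 0 0 0 0 200;0.007 -0.0296 0 0 0 0 200;0 0 0 0 0 0 200;0 0 0 0 0 0 200;0 0 -0.02 0 0 0 200;0 0 -0.02 0 0 0 200;0 0 -0.01 0 0 0 200;0 0 0 0 0 0 200;0 0 0 0 0 0 200"
}}

```text
time_s: 4.8
ee_pos: [0.5679, 0.1429, 0.077]
eef_rot: [-3.14, 0.0, 1.421]
force: [0.7, 0.4, -1.2]
grip_width: 0.0385
grip_force: 20.0
```

```bash
python3 - <<'E'
from h import *
s=snap('side');save(s,'low.png',(230,120,370,240),4)
E
```

```text
(no output)
```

View pics/low.png

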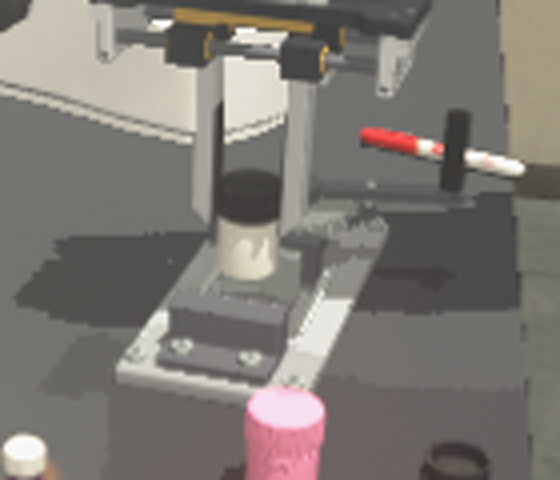

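The canister hangs in the bay behind the fixed jaw, at crop (247,235) above the jaw at (227,310). It's clear of both jaws, so I'll lower it.

{"op": "carry_out", "data": {
  "motion": "0 0 -0.012 0 0 0 200;0 0 -0.012 0 0 0 200;0 0 -0.007 0 0 0 200;0 0 -0.003 0 0 0 200;0 0 -0.0025 0 0 0 200;0 0 0 0 0 0 200;0 0 0 0 0 0 200;0 0 0 0 0 0 200"
}}

```text
time_s: 5.52
ee_pos: [0.5685, 0.1424, 0.0414]
eef_rot: [3.141, -0.0, 1.42]
force: [0.2, 1.1, -1.7]
grip_width: 0.0385
grip_force: 20.0
```

{"op": "carry_out", "data": {
  "motion": "0 0 -0.001 0 0 0 200;0 0 0 0 0 0 200;0 0 0 0 0 0 200;0 0 0 0 0 0 200"
}}

```text
time_s: 5.85
ee_pos: [0.5683, 0.1424, 0.04]
eef_rot: [3.141, -0.0, 1.42]
force: [1.1, -0.2, -2.8]
grip_width: 0.0389
grip_force: 20.0
```

{"op": "carry_out", "data": {
  "motion": "0 0 -0.001 0 0 0 200;0 0 0 0 0 0 200;0 0 0 0 0 0 200;0 0 0 0 0 0 200"
}}

```text
time_s: 6.18
ee_pos: [0.5684, 0.1425, 0.0394]
eef_rot: [3.141, -0.0, 1.42]
force: [-3.5, 0.5, 5.8]
grip_width: 0.0381
grip_force: 20.0
```

Contact with the floor, at +5.8 N. Releasing and rising.

{"op": "carry_out", "data": {
  "motion": "0 0 0 0 0 0 120;0 0 0 0 0 0 60;0 0 0 0 0 0 60;0 0 0 0 0 0 60;0 0 0 0 0 0 60;0 0 0 0 0 0 60;0 0 0.01 0 0 0 60;0 0 0.02 0 0 0 60;0 0 0.03 0 0 0 60;0 0 0.04 0 0 0 60;0 0 0.04 0 0 0 60;0 0 0.03 0 0 0 60;0 0 0 0 0 0 60;0 0 0 0 0 0 60"
}}

```text
time_s: 7.35
ee_pos: [0.5687, 0.1425, 0.2111]
eef_rot: [3.138, -0.001, 1.42]
force: [0.3, 0.0, -1.5]
grip_width: 0.0719
grip_force: 0.0
```

```bash
python3 - <<'E'
from h import *
c=snap('side');P=cloud(c)
o=np.array([.5656,.1236]);a=np.deg2rad(-8.6);ex=np.array([np.cos(a),np.sin(a)]);ey=np.array([-np.sin(a),np.cos(a)])
Q=P[...,:2]-o;X=Q@ex;Y=Q@ey;Z=P[...,2]
def rep(n,b):print(n,b.sum(),'x',np.percentile(X[b],[2,50,98]).round(4),'y',np.percentile(Y[b],[2,50,98]).round(4),'z',np.percentile(Z[b],[2,98]).round(4))
rep('cap top side',(abs(X)<.04)&(Y>-.02)&(Y<.06)&(Z>.05)&(Z<.075))
rep('knob side',(X<-.07)&(X>-.12)&(Y<-.05)&(Y>-.16)&(Z>.065)&(Z<.11))
save(c,'placed.png',(230,120,370,240),4)
E
```

```text
cap top side 186 x [-0.0201 -0.0033  0.016 ] y [0.0059 0.0311 0.0411] z [0.0508 0.066 ]
knob side 107 x [-0.106  -0.0995 -0.091 ] y [-0.1296 -0.12   -0.1153] z [0.066  0.1061]
```

View pics/placed.png

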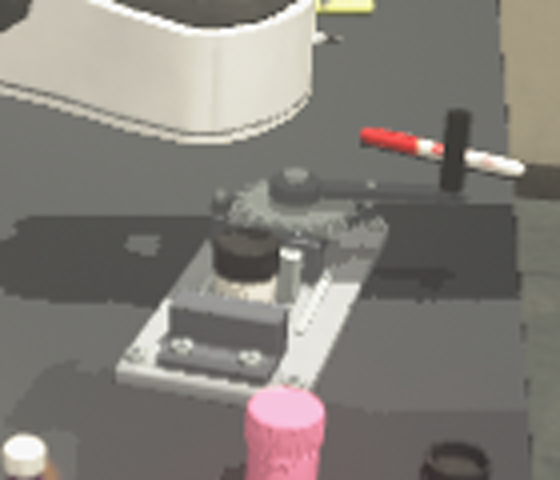

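The canister stands upright in the bay, with its cap at crop (247,255). There is also a small grey post-like feature at (288,275), which I'll identify from depth and the top view.

```bash
python3 - <<'E'
from h import *
o=np.array([.5656,.1236]);a=np.deg2rad(-8.6);ex=np.array([np.cos(a),np.sin(a)]);ey=np.array([-np.sin(a),np.cos(a)])
c=snap('side');P=cloud(c)
for v in range(178,200,3):
    print(v,[tuple(np.round(1e3*np.array([(p[:2]-o)@ex,(p[:2]-o)@ey,p[2]])).astype(int)) for p in P[v,295:308:3]])
E
```

```text
178 [(np.int64(-7), np.int64(10), np.int64(66)), (np.int64(-2), np.int64(-44), np.int64(41)), (np.int64(-8), np.int64(-48), np.int64(41)), (np.int64(-15), np.int64(-52), np.int64(40)), (np.int64(-21), np.int64(-63), np.int64(36))]
181 [(np.int64(-11), np.int64(25), np.int64(66)), (np.int64(-17), np.int64(20), np.int64(64)), (np.int64(-11), np.int64(-39), np.int64(37)), (np.int64(-18), np.int64(-39), np.int64(38)), (np.int64(-26), np.int64(-39), np.int64(39))]
184 [(np.int64(-14), np.int64(33), np.int64(62)), (np.int64(-19), np.int64(27), np.int64(60)), (np.int64(-17), np.int64(-13), np.int64(42)), (np.int64(-25), np.int64(-13), np.int64(43)), (np.int64(-26), np.int64(-39), np.int64(31))]
187 [(np.int64(-14), np.int64(33), np.int64(54)), (np.int64(-20), np.int64(27), np.int64(53)), (np.int64(-18), np.int64(-13), np.int64(34)), (np.int64(-25), np.int64(-13), np.int64(35)), (np.int64(-27), np.int64(-37), np.int64(24))]
190 [(np.int64(-14), np.int64(32), np.int64(46)), (np.int64(-20), np.int64(26), np.int64(44)), (np.int64(-18), np.int64(-13), np.int64(26)), (np.int64(-25), np.int64(-16), np.int64(25)), (np.int64(-28), np.int64(-38), np.int64(16))]
193 [(np.int64(-15), np.int64(34), np.int64(40)), (np.int64(-20), np.int64(25), np.int64(36)), (np.int64(-19), np.int64(-10), np.int64(19)), (np.int64(-24), np.int64(-23), np.int64(14)), (np.int64(-30), np.int64(-31), np.int64(11))]
196 [(np.int64(-19), np.int64(50), np.int64(40)), (np.int64(-26), np.int64(49), np.int64(41)), (np.int64(-20), np.int64(-9), np.int64(12)), (np.int64(-26), np.int64(-14), np.int64(10)), (np.int64(-35), np.int64(-10), np.int64(14))]
199 [(np.int64(-23), np.int64(64), np.int64(41)), (np.int64(-30), np.int64(64), np.int64(41)), (np.int64(-34), np.int64(54), np.int64(38)), (np.int64(-30), np.int64(2), np.int64(11)), (np.int64(-38), np.int64(6), np.int64(14))]
```

That feature is only the sunlit edge of the sliding pad, at y -13 mm and z 42 mm. The canister is at about (-2, 20) mm in the vice frame.

Next is the lever. I'll straddle the knob loosely, with the fingers' closing line along vice y. The knob is at about world (0.450, 0.0137).

{"op": "carry_out", "data": {
  "motion": "-0.0091 -0.0099 0 0 0 6.92 110;-0.0091 -0.0099 0 0 0 6.92 110;-0.0091 -0.0099 0 0 0 6.92 110;-0.0091 -0.0099 0 0 0 6.92 110;-0.0091 -0.0099 0 0 0 6.92 110;-0.0091 -0.0099 0 0 0 6.92 110;-0.0091 -0.0099 0 0 0 6.92 110;-0.0091 -0.0099 0 0 0 6.92 110;-0.0091 -0.0099 0 0 0 6.92 110;-0.0091 -0.0099 0 0 0 6.92 110;-0.0091 -0.0099 0 0 0 6.92 110;-0.0091 -0.0099 0 0 0 6.92 110;-0.0093 -0.01 0 0 0 6.92 110;0 0 -0.025 0 0 0 110;0 0 -0.025 0 0 0 110;0 0 -0.025 0 0 0 110;0 0 0 0 0 0 110;0 0 0 0 0 0 110",
  "grip_force": 5
}}

```text
time_s: 8.95
ee_pos: [0.4489, 0.0136, 0.133]
eef_rot: [-3.141, -0.004, 2.99]
force: [1.0, -0.2, 0.4]
grip_width: 0.053
grip_force: 0.0
```

```bash
python3 - <<'E'
from h import *
c=snap('side');save(c,'knob.png',(260,60,400,200),4);print(ctrl.get_obs()['qpos'].round(2))
E
```

```text
[-0.05  0.16  1.87  0.    1.11 -1.47]
```

View pics/knob.png

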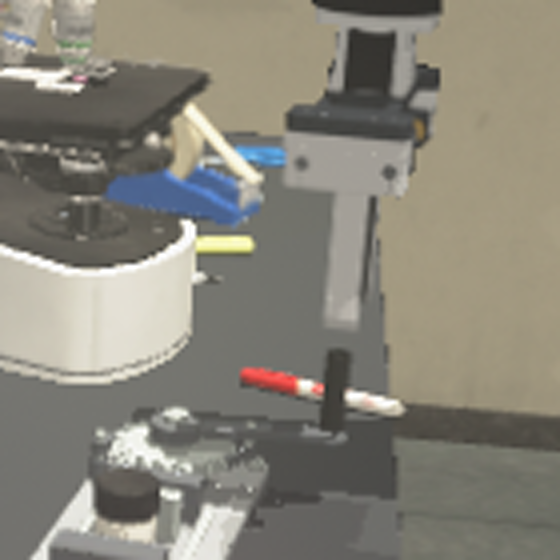

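The fingers at crop (350,310) are right above the knob at (337,390). I'll lower them and narrow the gap to 24 mm.

{"op": "carry_out", "data": {
  "motion": "0 0 -0.02 0 0 0 110;0 0 -0.02 0 0 0 110;0 0 -0.017 0 0 0 110;0 0 -0.01 0 0 0 110;0 0 0 0 0 0 110;0 0 0 0 0 0 150;0 0 0 0 0 0 185;0 0 0 0 0 0 190;0 0 0 0 0 0 190;0 0 0 0 0 0 190;0 0 0 0 0 0 190;0 0 0 0 0 0 190",
  "grip_force": 5
}}

```text
time_s: 10.0
ee_pos: [0.4498, 0.0136, 0.0671]
eef_rot: [3.142, 0.0, 2.99]
force: [-0.3, -0.1, -0.6]
grip_width: 0.0237
grip_force: 0.0
```

First I'll push the knob back to the rest stop, gently.

{"op": "carry_out", "data": {
  "motion": "-0.0006 -0.004 0 0 0 0 190;-0.0006 -0.004 0 0 0 0 190;-0.0004 -0.0025 0 0 0 0 190;0 0 0 0 0 0 190;0 0 0 0 0 0 190;0 0 0 0 0 0 190",
  "grip_force": 5
}}

```text
time_s: 10.5
ee_pos: [0.4483, 0.0035, 0.067]
eef_rot: [3.14, 0.0, 2.99]
force: [2.3, 7.8, -0.8]
grip_width: 0.0244
grip_force: 4.3
```

At the rest stop: 7.8 N, knob y about -132.5 mm, which fits. First drive stroke.

{"op": "carry_out", "data": {
  "motion": "0.0012 0.0077 0 0 0 0 190;0.0012 0.0077 0 0 0 0 190;0.0012 0.0077 0 0 0 0 190;0.0012 0.0077 0 0 0 0 190;0.0012 0.0077 0 0 0 0 190;0.0012 0.0077 0 0 0 0 190;0.0012 0.0077 0 0 0 0 190;0.0012 0.0077 0 0 0 0 190;0 0 0 0 0 0 190;0 0 0 0 0 0 190;0 0 0 0 0 0 190;0 0 0 0 0 0 190",
  "grip_force": 15
}}

```text
time_s: 11.5
ee_pos: [0.4578, 0.0645, 0.067]
eef_rot: [3.142, 0.0, 2.99]
force: [-0.3, 0.6, 0.2]
grip_width: 0.0242
grip_force: 0.0
```

```bash
cat > m.py <<'E'
from h import *
o=np.array([.5656,.1236]);a=np.deg2rad(-8.6);ex=np.array([np.cos(a),np.sin(a)]);ey=np.array([-np.sin(a),np.cos(a)])
s=ctrl.get_obs();d=s['ee_pos'][:2]-o;f=s['force'][:2];print('tcp vice',(d@ex).round(4),(d@ey).round(4),'f vice',(f@ex).round(2),(f@ey).round(2),s['grip_force'],s['grip_width'])
c=snap('top');P=cloud(c);Q=P[...,:2]-o;X=Q@ex;Y=Q@ey;Z=P[...,2]
b=(abs(X)<.019)&(Y>-.03)&(Y<.03)&(Z>.036)&(Z<.05);print('pad y',b.sum(),np.percentile(Y[b],[3,50,97]).round(4))
b=(abs(X)<.03)&(Y>-.01)&(Y<.05)&(Z>.055)&(Z<.075);q=cv2.minEnclosingCircle((np.c_[X[b],Y[b]]*1000).astype(np.float32));print('cap',b.sum(),q)
E
python3 m.py
```

```text
tcp vice -0.0978 -0.0746 f vice -0.37 0.51 0.0 0.024156420823912887
pad y 91 [-0.0203 -0.0153 -0.0078]
cap 268 ((-0.03487679734826088, 18.89350128173828), 19.191059112548828)
```

Free stroke: about 0 N at the end, the pad advanced about 5 mm, and the canister is centred. Now return and drive again.

{"op": "carry_out", "data": {
  "motion": "-0.0012 -0.0077 0 0 0 0 190;-0.0012 -0.0077 0 0 0 0 190;-0.0012 -0.0077 0 0 0 0 190;-0.0012 -0.0077 0 0 0 0 190;-0.0012 -0.0077 0 0 0 0 190;-0.0012 -0.0077 0 0 0 0 190;-0.0012 -0.0077 0 0 0 0 190;-0.0012 -0.0077 0 0 0 0 190;0 0 0 0 0 0 190;0 0 0 0 0 0 190;0.0012 0.0077 0 0 0 0 190;0.0012 0.0077 0 0 0 0 190;0.0012 0.0077 0 0 0 0 190;0.0012 0.0077 0 0 0 0 190;0.0012 0.0077 0 0 0 0 190;0.0012 0.0077 0 0 0 0 190;0.0012 0.0077 0 0 0 0 190;0.0012 0.0077 0 0 0 0 190;0 0 0 0 0 0 190;0 0 0 0 0 0 190"
}}

```text
time_s: 13.22
ee_pos: [0.4579, 0.0652, 0.067]
eef_rot: [3.141, 0.0, 2.991]
force: [-0.4, -0.7, 1.1]
grip_width: 0.0242
grip_force: 0.0
```

```bash
python3 m.py
```

```text
tcp vice -0.0978 -0.0739 f vice -0.3 -0.72 0.0 0.02415748377887831
pad y 93 [-0.0217 -0.011  -0.004 ]
cap 270 ((-0.18384747207164764, 19.091869354248047), 19.229164123535156)
```

Second notch gained, still free. Third.

{"op": "carry_out", "data": {
  "motion": "-0.0012 -0.0077 0 0 0 0 190;-0.0012 -0.0077 0 0 0 0 190;-0.0012 -0.0077 0 0 0 0 190;-0.0012 -0.0077 0 0 0 0 190;-0.0012 -0.0077 0 0 0 0 190;-0.0012 -0.0077 0 0 0 0 190;-0.0012 -0.0077 0 0 0 0 190;-0.0012 -0.0077 0 0 0 0 190;0 0 0 0 0 0 190;0 0 0 0 0 0 190;0.0012 0.0077 0 0 0 0 190;0.0012 0.0077 0 0 0 0 190;0.0012 0.0077 0 0 0 0 190;0.0012 0.0077 0 0 0 0 190;0.0012 0.0077 0 0 0 0 190;0.0012 0.0077 0 0 0 0 190;0.0012 0.0077 0 0 0 0 190;0.0012 0.0077 0 0 0 0 190;0 0 0 0 0 0 190;0 0 0 0 0 0 190"
}}

```text
time_s: 14.93
ee_pos: [0.4579, 0.0652, 0.067]
eef_rot: [3.141, 0.0, 2.991]
force: [-1.1, 0.5, 0.5]
grip_width: 0.024
grip_force: 0.0
```

```bash
python3 m.py
```

```text
tcp vice -0.0978 -0.0739 f vice -1.11 0.33 0.0 0.023982822458797657
pad y 130 [-0.0293 -0.0089  0.0002]
cap 269 ((0.2033349722623825, 18.66419219970703), 19.271116256713867)
```

Pad edge is now at about 0 mm, still free. Fourth.

{"op": "carry_out", "data": {
  "motion": "-0.0012 -0.0077 0 0 0 0 190;-0.0012 -0.0077 0 0 0 0 190;-0.0012 -0.0077 0 0 0 0 190;-0.0012 -0.0077 0 0 0 0 190;-0.0012 -0.0077 0 0 0 0 190;-0.0012 -0.0077 0 0 0 0 190;-0.0012 -0.0077 0 0 0 0 190;-0.0012 -0.0077 0 0 0 0 190;0 0 0 0 0 0 190;0 0 0 0 0 0 190;0.0012 0.0077 0 0 0 0 190;0.0012 0.0077 0 0 0 0 190;0.0012 0.0077 0 0 0 0 190;0.0012 0.0077 0 0 0 0 190;0.0012 0.0077 0 0 0 0 190;0.0012 0.0077 0 0 0 0 190;0.0012 0.0077 0 0 0 0 190;0.0012 0.0077 0 0 0 0 190;0 0 0 0 0 0 190;0 0 0 0 0 0 190"
}}

```text
time_s: 16.65
ee_pos: [0.4579, 0.0652, 0.067]
eef_rot: [3.141, 0.0, 2.991]
force: [-0.2, 0.4, -0.3]
grip_width: 0.0239
grip_force: 0.0
```

```bash
python3 m.py
```

```text
tcp vice -0.0978 -0.0739 f vice -0.28 0.39 0.0 0.023857421609647145
pad y 147 [-0.0295 -0.0214  0.0035]
cap 270 ((0.1310364454984665, 18.88882827758789), 19.31589126586914)
```

{"op": "carry_out", "data": {
  "motion": "-0.0012 -0.0077 0 0 0 0 190;-0.0012 -0.0077 0 0 0 0 190;-0.0012 -0.0077 0 0 0 0 190;-0.0012 -0.0077 0 0 0 0 190;-0.0012 -0.0077 0 0 0 0 190;-0.0012 -0.0077 0 0 0 0 190;-0.0012 -0.0077 0 0 0 0 190;-0.0012 -0.0077 0 0 0 0 190;0 0 0 0 0 0 190;0 0 0 0 0 0 190;0.0012 0.0077 0 0 0 0 190;0.0012 0.0077 0 0 0 0 190;0.0012 0.0077 0 0 0 0 190;0.0012 0.0077 0 0 0 0 190;0.0012 0.0077 0 0 0 0 190;0.0012 0.0077 0 0 0 0 190;0.0012 0.0077 0 0 0 0 190;0.0012 0.0077 0 0 0 0 190;0 0 0 0 0 0 190;0 0 0 0 0 0 190"
}}

```text
time_s: 18.37
ee_pos: [0.4579, 0.0652, 0.067]
eef_rot: [3.141, 0.0, 2.991]
force: [-0.2, 0.7, -0.9]
grip_width: 0.024
grip_force: 0.0
```

```bash
python3 m.py
```

```text
tcp vice -0.0978 -0.0739 f vice -0.32 0.64 0.0 0.023979703203356597
pad y 182 [-0.0295 -0.0195  0.0066]
cap 273 ((-0.15174785256385803, 22.302560806274414), 19.31008529663086)
```

The canister has been pushed to y 22 mm and the stroke is still free, so contact is next. I'll return, then stroke with a longer hold.

{"op": "carry_out", "data": {
  "motion": "-0.0012 -0.0077 0 0 0 0 190;-0.0012 -0.0077 0 0 0 0 190;-0.0012 -0.0077 0 0 0 0 190;-0.0012 -0.0077 0 0 0 0 190;-0.0012 -0.0077 0 0 0 0 190;-0.0012 -0.0077 0 0 0 0 190;-0.0012 -0.0077 0 0 0 0 190;-0.0012 -0.0077 0 0 0 0 190;0 0 0 0 0 0 190;0 0 0 0 0 0 190;0.0012 0.0077 0 0 0 0 190;0.0012 0.0077 0 0 0 0 190;0.0012 0.0077 0 0 0 0 190;0.0012 0.0077 0 0 0 0 190;0.0012 0.0077 0 0 0 0 190;0.0012 0.0077 0 0 0 0 190;0.0012 0.0077 0 0 0 0 190;0.0012 0.0077 0 0 0 0 190;0 0 0 0 0 0 190;0 0 0 0 0 0 190"
}}

```text
time_s: 20.08
ee_pos: [0.458, 0.0651, 0.067]
eef_rot: [3.141, 0.0, 2.991]
force: [-1.2, -2.7, 1.5]
grip_width: 0.024
grip_force: 0.5
```

```bash
python3 m.py
```

```text
tcp vice -0.0977 -0.0739 f vice -0.8 -2.8 0.5420315824449062 0.024010754161372452
pad y 201 [-0.0274 -0.0161  0.0092]
cap 273 ((0.27393510937690735, 24.322267532348633), 19.3614444732666)
```

{"op": "carry_out", "data": {
  "motion": "0 0 0 0 0 0 190;0 0 0 0 0 0 190;0 0 0 0 0 0 190"
}}

```text
time_s: 20.38
ee_pos: [0.4578, 0.0645, 0.067]
eef_rot: [3.142, 0.0, 2.99]
force: [-0.3, -1.3, 1.2]
grip_width: 0.0242
grip_force: 0.6
```

The 6th stroke took only about 2 N, so the clamp is around 15 N. The can is now against the jaw at y 24.3 mm. One more notch should give the 4 to 8 N rise.

{"op": "carry_out", "data": {
  "motion": "-0.0012 -0.0077 0 0 0 0 190;-0.0012 -0.0077 0 0 0 0 190;-0.0012 -0.0077 0 0 0 0 190;-0.0012 -0.0077 0 0 0 0 190;-0.0012 -0.0077 0 0 0 0 190;-0.0012 -0.0077 0 0 0 0 190;-0.0012 -0.0077 0 0 0 0 190;-0.0012 -0.0077 0 0 0 0 190;0 0 0 0 0 0 190;0 0 0 0 0 0 190;0.0012 0.0077 0 0 0 0 190;0.0012 0.0077 0 0 0 0 190;0.0012 0.0077 0 0 0 0 190;0.0012 0.0077 0 0 0 0 190;0.0012 0.0077 0 0 0 0 190;0.0012 0.0077 0 0 0 0 190;0.0012 0.0077 0 0 0 0 190;0.0012 0.0077 0 0 0 0 190;0 0 0 0 0 0 190;0 0 0 0 0 0 190"
}}

```text
time_s: 22.05
ee_pos: [0.4577, 0.0649, 0.0668]
eef_rot: [-3.141, -0.0, 2.991]
force: [-1.6, -4.3, -1.6]
grip_width: 0.0239
grip_force: 2.2
```

```bash
python3 m.py
```

```text
tcp vice -0.0979 -0.0741 f vice -0.93 -4.52 2.197283059358597 0.023893778421117628
pad y 198 [-0.0233 -0.0123  0.0085]
cap 271 ((-0.39066144824028015, 24.711143493652344), 19.110891342163086)
```

{"op": "carry_out", "data": {
  "motion": "0 0 0 0 0 0 190;0 0 0 0 0 0 190;0 0 0 0 0 0 190"
}}

```text
time_s: 22.35
ee_pos: [0.4576, 0.0644, 0.0668]
eef_rot: [-3.141, -0.001, 2.99]
force: [-1.1, -3.8, -3.9]
grip_width: 0.0239
grip_force: 2.3
```

The rise is about 4.4 N. I'll average a few more readings to be sure.

```bash
python3 - <<'E'
from h import *
f=[];g=[]
for i in range(12):
    ctrl.camera('top');s=ctrl.get_obs();f.append(s['force'][:2]@np.array([.1495,.9888]));g.append(s['grip_force'])
print(np.round(f,1),np.mean(f),np.std(f)/12**.5,np.mean(g))
E
```

```text
[-5.  -4.7 -6.2 -5.4 -5.6 -5.7 -5.2 -4.9 -5.9 -4.6 -5.7 -5. ] -5.335831536193595 0.13898450787369787 2.673946749418974
```

The mean is 5.3 N, clearly in the 4 to 8 N window, so I'll stop stroking. Now return the lever to rest, centre the fingers around the knob, open them and leave.

{"op": "carry_out", "data": {
  "motion": "-0.0012 -0.0077 0 0 0 0 190;-0.0012 -0.0077 0 0 0 0 190;-0.0012 -0.0077 0 0 0 0 190;-0.0012 -0.0077 0 0 0 0 190;-0.0012 -0.0077 0 0 0 0 190;-0.0012 -0.0077 0 0 0 0 190;-0.0012 -0.0077 0 0 0 0 190;-0.0012 -0.0077 0 0 0 0 190;0 0 0 0 0 0 190;0 0 0 0 0 0 190;0 0 0 0 0 0 190"
}}

```text
time_s: 23.87
ee_pos: [0.4484, 0.0034, 0.067]
eef_rot: [3.14, 0.001, 2.99]
force: [2.9, 9.6, -1.0]
grip_width: 0.0242
grip_force: 5.0
```

```bash
python3 m.py
```

```text
tcp vice -0.0979 -0.1363 f vice 1.46 9.9 5.025394856929779 0.024217463511521507
pad y 201 [-0.0245 -0.0134  0.0089]
cap 272 ((-0.43224164843559265, 24.751468658447266), 19.100927352905273)
```

{"op": "carry_out", "data": {
  "motion": "0.0006 0.004 0 0 0 0 190;0 0 0 0 0 0 190;0 0 0 0 0 0 150;0 0 0 0 0 0 120;0 0 0 0 0 0 120;0 0 0 0 0 0 120;0 0 0 0 0 0 120;0 0 0 0 0 0 120;0 0 0.02 0 0 0 120;0 0 0.04 0 0 0 120;0 0 0.04 0 0 0 120;0 0 0.04 0 0 0 120;-0.03 0 0.02 0 0 0 120;-0.03 0 0 0 0 0 120;-0.03 0 0 0 0 0 120;0 0 0 0 0 0 120;0 0 0 0 0 0 120"
}}

```text
time_s: 25.33
ee_pos: [0.3584, 0.0071, 0.2275]
eef_rot: [3.141, 0.002, 2.99]
force: [0.4, 0.3, 0.6]
grip_width: 0.0497
grip_force: 0.0
```

```bash
cat >> m.py <<'E'
b=(X<-.07)&(X>-.12)&(Y<-.05)&(Y>-.16)&(Z>.09)&(Z<.12);print('knob',b.sum(),cv2.minEnclosingCircle((np.c_[X[b],Y[b]]*1000).astype(np.float32)))
save(c,'end.png',s=1.5)
E
python3 m.py
```

```text
tcp vice -0.1875 -0.1462 f vice 0.35 0.36 0.0 0.04974829123909126
pad y 200 [-0.0243 -0.0132  0.0098]
cap 274 ((-0.26116013526916504, 24.469417572021484), 19.14474868774414)
knob 64 ((-95.24451446533203, -132.305419921875), 7.8398756980896)
```

View pics/end.png

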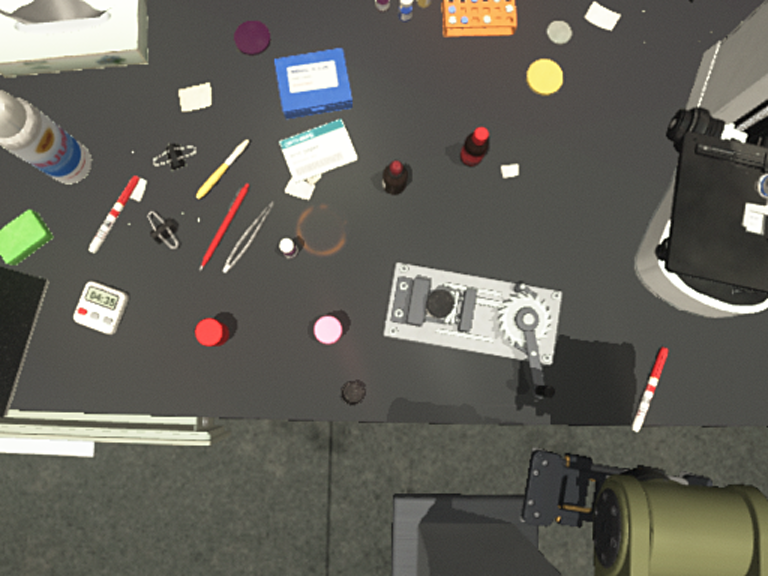

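The final picture shows the canister at (440,303) between pad and jaw, and the knob at rest at (543,392), measured at y -132 mm. The bystanders haven't moved and the arm is clear, so I'm handing in.

```bash
python3 -c "
from station import ctrl
print(ctrl.hand_in())"
```

```text
the job is handed in; nothing more can be done
None
```

The job is handed in, with no verdict returned: the canister stands clamped after 7 strokes (last stroke took about 5 N at the knob, an estimated 35–40 N of clamping), the lever is back at rest, and the other things are unmoved.

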